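Sort the settling sample bottles by their paint marks

TASK

Sort the four sample bottles from the plain boards into the painted boards: each bottle goes into a free hole of the board painted in the colour of the mark on its base (both yellow ones on the yellow board). Keep every bottle neck down all the time so that the sediment stays in the neck, leave each fully seated and upright in its hole, and do not disturb the steel cup or the white jar.

Things in the scene. Friction and masses are not known exactly. Their poses are not given: they have to be found in the camera images.
- yellow_dot_mid (a point): dark brown glass sample bottle, neck down, a round yellow dot on its upturned base. Round, 110 mm tall, 0.2 kg. Point: on its axis, half-way up; z up. From below: cap 26 mm across, 7 mm high; neck to 40 mm, also within 26 mm; flat shoulder; straight body 48 mm across: grip it about 25 mm below the base. Starts in a hole of an unpainted board like the painted ones, next hole 94 mm away along about world x.
- yellow_bar_mid (a point): dark brown glass sample bottle, neck down, a yellow bar on its upturned base. Round, 110 mm tall, 0.2 kg. Point: on its axis, half-way up; z up. From below: cap 26 mm across, 7 mm high; neck to 40 mm, also within 26 mm; flat shoulder; straight body 48 mm across: grip it about 25 mm below the base. Starts in a hole of an unpainted board like the painted ones, next hole 94 mm away along about world x.
- red_dot_mid (a point): dark brown glass sample bottle, neck down, a round red dot on its upturned base. Round, 110 mm tall, 0.2 kg. Point: on its axis, half-way up; z up. From below: cap 26 mm across, 7 mm high; neck to 40 mm, also within 26 mm; flat shoulder; straight body 48 mm across: grip it about 25 mm below the base. Starts in a hole of an unpainted board like the painted ones, next hole 94 mm away along about world x.
- blue_dot_mid (a point): dark brown glass sample bottle, neck down, a round blue dot on its upturned base. Round, 110 mm tall, 0.2 kg. Point: on its axis, half-way up; z up. From below: cap 26 mm across, 7 mm high; neck to 40 mm, also within 26 mm; flat shoulder; straight body 48 mm across: grip it about 25 mm below the base. Starts in a hole of an unpainted board like the painted ones, next hole 94 mm away along about world x.
- board_yellow: fixed pine board, yellow paint on ends and middle, empty. 190 x 100 mm (x, y), top 58 mm above table, plank 24 mm. Two through holes 42 mm across, centres 47 mm either side of its centre along its x; a bottle's flat shoulder rests on the top. Origin: its centre, at table height; z up; x within 0.25 rad of world x. A seated bottle's half-way point is 73 mm above the table, its base 128 mm.
- board_red: fixed pine board, red paint on ends and middle, empty. 190 x 100 mm (x, y), top 58 mm above table, plank 24 mm. Two through holes 42 mm across, centres 47 mm either side of its centre along its x; a bottle's flat shoulder rests on the top. Origin: its centre, at table height; z up; x within 0.25 rad of world x. A seated bottle's half-way point is 73 mm above the table, its base 128 mm.
- board_blue: fixed pine board, blue paint on ends and middle, empty. 190 x 100 mm (x, y), top 58 mm above table, plank 24 mm. Two through holes 42 mm across, centres 47 mm either side of its centre along its x; a bottle's flat shoulder rests on the top. Origin: its centre, at table height; z up; x within 0.25 rad of world x. A seated bottle's half-way point is 73 mm above the table, its base 128 mm.
- steel_cup: bystander: open stainless steel cup 72 mm across, 75 mm high; origin at the centre of its underside, z up
- white_jar: bystander: closed white plastic jar with grey cap, 68 mm across, 85 mm high; origin at the centre of its underside, z up

How it is judged:
By the outcome, as a careful person would: the job done as asked, in the order asked, and still so for the second after the job is handed in, with the robot touching nothing.
It also fails if it takes over 101 s, if anything falls off the work surface, if the arm or the gripper's body presses on something with over 40 N, if the wrist force passes 120 N, or if a joint passes its speed limit or range.

ROBOT

A 7-joint arm with a two-finger parallel gripper is mounted at the origin on the work surface. World frame = base frame: x ahead of the robot, y to its left, z up, the work surface at z = 0. Lengths are in m, angles in rad, forces in N, time in s.
With the tool pointing down it reaches from about 0.4 to 0.85 m from the base axis. Payload 10.4 kg.
Tool frame: the origin (TCP) lies between the finger pads; the fingertips stand r.nose_length ahead of it and the grasp point (between the pads) lies 6 mm ahead of it (r.nose_length is the distance from the TCP to the fingertips, in m); z points along the fingers, x is the direction in which the jaws open and shut, and the axes are right-handed (so a half turn about z gives the same grasp; the last joint's range is limited). The gripper opens to 87 mm and grips with 3 to 60 N. Pads are 19 mm wide; open, the fingers measure 117 mm over their backs; the gripper's body (75 mm by 190 mm) begins 51 mm behind the grasp point.
Start: joints at [-1.294, 0.332, -0.065, 1.46, 0.022, 1.35, -0.088], TCP at [0.185, 0.597, 0.248] pointing down, gripper open.
Joint ranges: [-2.6, 2.6], [-0.5, 2.12], [-1.47, 1.34], [0.16, 2.42], [-1.27, 4.41], [0.06, 2.06], [-2.6, 2.6]. Speed limits (rad/s): [2.22, 2.22, 2.79, 2.79, 3.14, 3.14, 3.14].

INTERFACE

Orientations are given as a unit quaternion [x, y, z, w].
In Python, from bench import r gives the robot as it stands. The module is installed in compiled form; this text tells all that it offers.
- The arm moves only by the shell command python3 -m creep 'ROWS' [OPENING] [FORCE]. ROWS is JSON, a list of rows, each an object of numbers: "x", "y", "z": the shift along the world's x, y, z in m; "spin": the turn about the world's z in degrees. In form: [{"x": .., "y": .., "z": .., "spin": ..}, ...]. A call has 1 to 12 rows; each row is the pose to reach, as a shift and turn from the pose commanded when the call began; what a row does not reach only later rows make up. A row lasts 1/8 s, in which the tool goes at most 62.5 mm and 10.7 degrees, less where a joint would pass 70% of its speed; a pose out of reach is approached as far as the arm can. A call with a gripper value outside its range is refused whole. OPENING is the finger opening in m, from 0 to 0.087, set as the call begins (- or left out, the last holds). The fingers move at their own pace and stop on an object; FORCE is the grip in N (left out, the last holds). Time passes only in rows, so rows that repeat a pose let the fingers close. It gives the time, the measured TCP pose, the force and the opening at its end, in the units of the state.
- r.read_state(): the state, without advancing time (a new reading comes with each control period).
- r.camera(name): name is "scene" or "top" or "wrist"; returns a dict with "pixels" (400x640x3 uint8, blue, green, red), "z_map" (400x640 float32, m along the optical axis (not along the pixel's ray), 0 where there is no reading), "K" (3x3 intrinsics, pixels), "R" (3x3) and "t" (3): a world point X has camera coordinates R X + t. Camera axes: x right, y down, z forward; pixel columns grow to the right and rows downward; lengths in m; the calibration is good to about 2 mm. The wrist camera is an equidistant fisheye: a pixel r from the principal point sees the ray r / f radians off the axis. A picture is of the moment at which its call begins.
- r.close_job(): hands the job in, once; it reports no verdict.
The state is a dict: "time": time; "joint_positions": joint angles; "joint_vel": joint speeds; "joint_torque": joint torques, N m; "ee_pos": TCP position; "eef_rot": TCP orientation; "ft_force": force on the tool from outside, world axes, zero at the start; "torque": the same for the moment, N m; "width": finger opening in m.
Only numpy, scipy, OpenCV 4.12 (cv2) and the standard library are available. Lean on these libraries where they do the work, as an engineer would, in place of code of your own. Each camera call takes 0.05 s, during which the arm holds its last target. There are 200 camera calls.

## Working session

There is one attempt and no reset: what is moved stays moved. The work goes in short steps, Python scripts to look and compute and a shell command to move; the robot and the scene stay as the last step left them, time stands still between calls to the robot, and variables do not carry over. Pictures are saved under pics/ and viewed, about 12 in all and at most 16, crops included, and the job is handed in when it is done.

```bash
mkdir -p pics; cat > h.py <<'E'
import numpy as np, cv2
from bench import r
def ray(c,u,v,fish=False):
    K=c["K"];x=(u-K[0,2])/K[0,0];y=(v-K[1,2])/K[1,1]
    if fish:
        t=np.hypot(x,y);s=np.sin(t)/t if t>1e-9 else 1;d=np.array([x*s,y*s,np.cos(t)])
    else: d=np.array([x,y,1.])
    R=np.array(c["R"]);return -R.T@c["t"], R.T@d
def onz(c,u,v,z,fish=False):
    o,d=ray(c,u,v,fish);return o+d*(z-o[2])/d[2]
def cross(a,b):
    (o1,d1),(o2,d2)=a,b
    s=np.linalg.lstsq(np.c_[d1,-d2],o2-o1,rcond=None)[0]
    p,q=o1+d1*s[0],o2+d2*s[1];return (p+q)/2,np.linalg.norm(p-q)
E
python3 - <<'E'
from h import *
import pickle
cs={n:r.camera(n) for n in("scene","top","wrist")}
pickle.dump(cs,open("c0.pkl","wb"))
for n in cs: cv2.imwrite(f"pics/0{n}.png",cs[n]["pixels"]);print(n,cs[n]["K"].tolist(),np.round(-cs[n]["R"].T@cs[n]["t"],3),np.round(cs[n]["R"],2).tolist())
s=r.read_state();print(s["time"],s["ee_pos"],s["eef_rot"],s["width"],r.nose_length,s["ft_force"])
E
```

```text
scene [[372.7996408400943, 0.0, 320.8739783589668], [0.0, 372.7996408400943, 194.19607779593306], [0.0, 0.0, 1.0]] [ 0.94  -0.525  0.778] [[0.83, 0.56, -0.01], [0.41, -0.62, -0.67], [-0.38, 0.55, -0.74]]
top [[402.08488930411147, 0.0, 326.7182769405881], [0.0, 402.08488930411147, 197.34770607549103], [0.0, 0.0, 1.0]] [0.445 0.012 1.147] [[0.01, -1.0, 0.02], [-0.99, -0.02, -0.13], [0.13, -0.01, -0.99]]
wrist [[309.70691628693146, 0.0, 318.7733733686782], [0.0, 309.70691628693146, 199.27306772403065], [0.0, 0.0, 1.0]] [0.114 0.618 0.384] [[0.3, 0.96, -0.0], [0.92, -0.28, 0.27], [0.26, -0.08, -0.96]]
0.15 [0.18451831 0.59687579 0.24695682] [ 8.04776759e-01  5.93577382e-01 -3.92005968e-04  3.25764080e-04] 0.08683703173123525 0.025 [0.66888398 0.06828973 0.07425073]
```

View pics/0top.png

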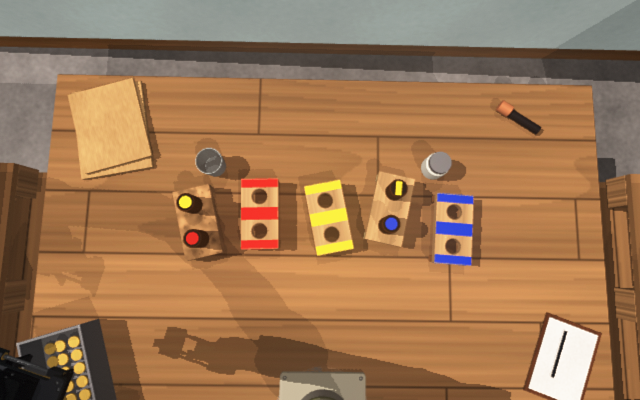

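View pics/0scene.png

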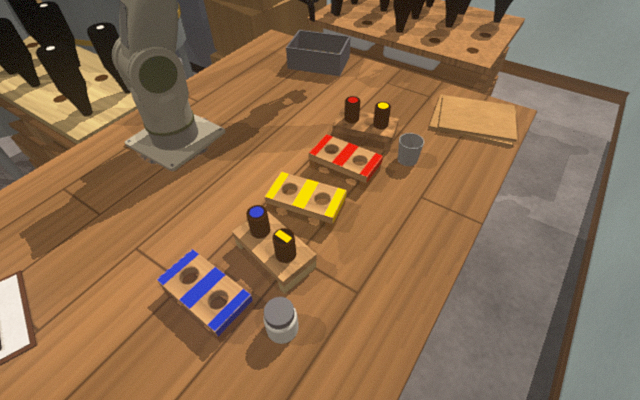

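View pics/0wrist.png

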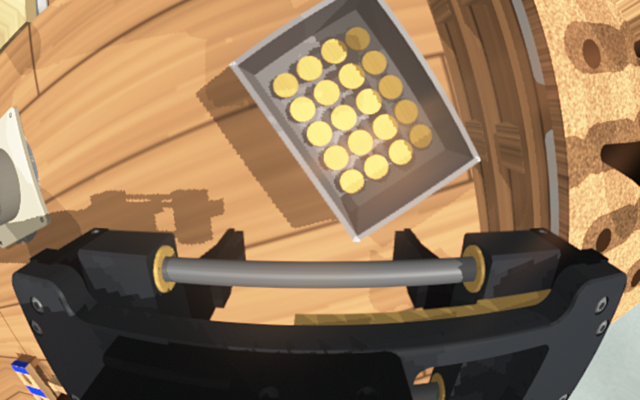

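The top view shows the marks at yellow dot (185,202), red dot (196,238), yellow bar (398,188) and blue dot (390,225). The boards are at red x≈260, yellow x≈329 and blue x≈454. The cup is at (209,161) and the jar at (436,165). The scene view shows all of these too. The wrist sees only the tray of caps.

```bash
python3 - <<'E'
from h import *
import pickle
cs=pickle.load(open("c0.pkl","rb"))
roi={"top":(160,170,330,110),"scene":(150,90,260,250)}
rng={"yellow":((22,120,110),(34,255,255)),"blue":((105,120,60),(130,255,255)),"red":((0,200,90),(6,255,255))}
seg={}
for n in roi:
    x,y,w,h=roi[n];hsv=cv2.cvtColor(cs[n]["pixels"],cv2.COLOR_BGR2HSV)[y:y+h,x:x+w]
    for k,(a,b) in rng.items():
        m=cv2.inRange(hsv,a,b)
        if k=="red": m|=cv2.inRange(hsv,(174,170,90),(180,255,255))
        N,_,st,ce=cv2.connectedComponentsWithStats(m)
        print(n,k,[(round(c[0]+x,1),round(c[1]+y,1),int(s[4]),int(s[2]),int(s[3])) for c,s in zip(ce[1:],st[1:]) if s[4]>25])
    # holes: dark spots
    v=cs[n]["pixels"][y:y+h,x:x+w].max(2);m=((v<115)*255).astype(np.uint8)
    N,_,st,ce=cv2.connectedComponentsWithStats(m)
    print(n,"dark",[(round(c[0]+x,1),round(c[1]+y,1),int(s[4]),int(s[2]),int(s[3])) for c,s in zip(ce[1:],st[1:]) if s[4]>40])
E
```

```text
top yellow [(np.float64(322.6), np.float64(187.1), 330, 37, 15), (np.float64(398.5), np.float64(187.7), 99, 8, 15), (np.float64(184.9), np.float64(201.6), 141, 13, 14), (np.float64(328.2), np.float64(216.8), 489, 38, 20), (np.float64(334.0), np.float64(247.0), 337, 37, 15)]
top blue [(np.float64(455.1), np.float64(198.4), 265, 36, 10), (np.float64(391.0), np.float64(223.2), 132, 13, 13), (np.float64(453.5), np.float64(228.5), 433, 36, 14), (np.float64(452.6), np.float64(259.2), 284, 36, 11)]
top red [(np.float64(258.8), np.float64(182.9), 243, 35, 8), (np.float64(258.8), np.float64(212.9), 404, 37, 12), (np.float64(191.9), np.float64(237.9), 133, 13, 13), (np.float64(259.3), np.float64(243.7), 272, 37, 8)]
top dark [(np.float64(220.1), np.float64(173.4), 98, 19, 8), (np.float64(242.2), np.float64(173.3), 76, 11, 9), (np.float64(395.3), np.float64(190.4), 230, 22, 20), (np.float64(284.7), np.float64(191.9), 56, 17, 13), (np.float64(425.1), np.float64(196.3), 188, 22, 23), (np.float64(217.5), np.float64(232.2), 1309, 58, 77), (np.float64(259.9), np.float64(195.9), 135, 13, 13), (np.flo
[... 1604 characters left out ...]
644, 73, 42), (np.float64(172.4), np.float64(178.8), 100, 38, 26), (np.float64(288.5), np.float64(187.4), 71, 14, 9), (np.float64(260.4), np.float64(221.5), 584, 32, 36), (np.float64(297.4), np.float64(216.0), 159, 28, 16), (np.float64(322.7), np.float64(228.1), 237, 33, 32), (np.float64(285.6), np.float64(246.3), 592, 36, 39), (np.float64(222.6), np.float64(301.7), 2920, 166, 96), (np.float64(302.4), np.float64(280.9), 155, 48, 30), (np.float64(189.1), np.float64(275.2), 202, 16, 16), (np.float64(217.2), np.float64(299.8), 225, 18, 18), (np.float64(336.8), np.float64(323.8), 49, 23, 33), (np.float64(280.6), np.float64(323.8), 117, 29, 16), (np.float64(262.7), np.float64(334.5), 91, 16, 13)]
```

```bash
python3 - <<'E'
from h import *
import pickle
cs=pickle.load(open("c0.pkl","rb"));T,S=cs["top"],cs["scene"]
P={"ydot":((184.9,201.6),(382.8,105.1),.128),"rdot":((191.9,237.9),(352.5,99.5),.128),"ybar":((398.5,187.7),(283.2,235.8),.128),"bdot":((391,223.2),(256.1,211.5),.128),
"Y":((328.2,216.8),(305,193.3),.058),"R":((258.8,212.9),(345,154),.058),"B":((453.5,228.5),(201.7,287.2),.058),
"Rnear":((259.8,230.4),(331,148.8),.058),"Ynear":((331.5,233.7),(288.5,187.4),.058),"Bnear":((451,245.6),(189.1,275.2),.058),"Bfar":((452.5,211.2),(217.2,299.8),.058),"Yfar":((324.9,200),None,.058),"Rfar":((259.9,195.9),None,.058)}
for k,(a,b,z) in P.items():
    print(k,np.round(onz(T,*a,z),4), *( (np.round(onz(S,*b,z),4),)+tuple(np.round(q,4) for q in cross(ray(T,*a),ray(S,*b))) if b else ()))
for k,A,B in (("Y",(322.6,187.1),(334,247)),("R",(258.8,182.9),(259.3,243.7)),("B",(455.1,198.4),(452.6,259.2))):
    d=onz(T,*A,.058)-onz(T,*B,.058);print(k,"axis deg",np.degrees(np.arctan2(d[1],d[0])))
E
```

```text
ydot [0.5596 0.358  0.128 ] [0.5575 0.3572 0.128 ] [0.5586 0.357  0.1288] 0.0021
rdot [0.4682 0.3351 0.128 ] [0.4664 0.3335 0.128 ] [0.4673 0.3343 0.1282] 0.0023
ybar [ 0.6041 -0.186   0.128 ] [ 0.6031 -0.1861  0.128 ] [ 0.6037 -0.1861  0.1286] 0.0008
bdot [ 0.5126 -0.1661  0.128 ] [ 0.5103 -0.1665  0.128 ] [ 0.5118 -0.1666  0.1292] 0.002
Y [ 0.532  -0.0075  0.058 ] [ 0.5307 -0.0104  0.058 ] [ 0.531  -0.0085  0.0568] 0.0029
R [0.5398 0.1807 0.058 ] [0.538  0.1775 0.058 ] [0.5385 0.1798 0.057 ] 0.0034
B [ 0.5053 -0.3485  0.058 ] [ 0.504  -0.3521  0.058 ] [ 0.5043 -0.3505  0.0563] 0.0035
Rnear [0.4925 0.1764 0.058 ] [0.4918 0.1746 0.058 ] [0.4919 0.1759 0.0573] 0.0017
Ynear [ 0.4865 -0.0171  0.058 ] [ 0.4817 -0.0172  0.058 ] [ 0.485  -0.0182  0.0612] 0.0036
Bnear [ 0.4591 -0.3405  0.058 ] [ 0.4595 -0.3469  0.058 ] [ 0.4578 -0.344   0.0527] 0.0045
Bfar [ 0.5525 -0.347   0.058 ] [ 0.5524 -0.3547  0.058 ] [ 0.5513 -0.3512  0.052 ] 0.0057
Yfar [0.5778 0.0021 0.058 ]
Rfar [0.5863 0.1794 0.058 ]
Y axis deg 11.529311400406632
R axis deg 2.4900045513043407
B axis deg -3.882481215318642
```

Both views agree: mark heights come out at 0.128–0.129 m and board tops at about 0.057 m. I'll take the red dot first: approach, then descend.

```bash
python3 -m creep '[{"x":0.02,"y":-0.02,"z":0},{"x":0.055,"y":-0.05,"z":0},{"x":0.095,"y":-0.09,"z":0},{"x":0.135,"y":-0.125,"z":0},{"x":0.175,"y":-0.165,"z":0},{"x":0.215,"y":-0.2,"z":0},{"x":0.25,"y":-0.235,"z":0},{"x":0.275,"y":-0.255,"z":0},{"x":0.2825,"y":-0.263,"z":0},{"x":0.2825,"y":-0.263,"z":0}]' 0.087
python3 - <<'E'
from h import *
c=r.camera("wrist");cv2.imwrite("pics/1w.png",c["pixels"])
print(r.read_state()["joint_positions"])
hsv=cv2.cvtColor(c["pixels"],cv2.COLOR_BGR2HSV)
m=cv2.inRange(hsv,(0,200,60),(6,255,255))|cv2.inRange(hsv,(174,170,60),(180,255,255))
N,_,st,ce=cv2.connectedComponentsWithStats(m)
for q,s in zip(ce[1:],st[1:]):
    if s[4]>40: print(np.round(q,1),s[4],np.round(onz(c,*q,.128,True),4),np.round(onz(c,*q,.058,True),4))
E
```

```text
[-1.29360728  0.33262305 -0.06471324  1.46059106  0.02162242  1.3498721
 -0.08848659]invalid input at $[0]: expected keys x, y, z, spin
```

View pics/1w.png

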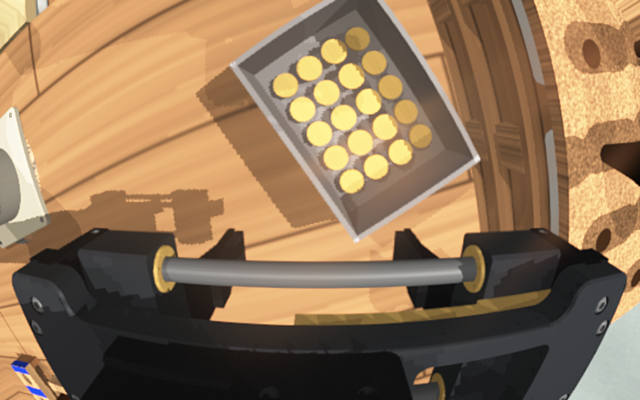

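The call was refused because "spin" is required, so nothing moved and the picture is unchanged. I'll resend it with all the keys.

```bash
python3 -m creep '[{"x":0.02,"y":-0.02,"z":0,"spin":0},{"x":0.055,"y":-0.05,"z":0,"spin":0},{"x":0.095,"y":-0.09,"z":0,"spin":0},{"x":0.135,"y":-0.125,"z":0,"spin":0},{"x":0.175,"y":-0.165,"z":0,"spin":0},{"x":0.215,"y":-0.2,"z":0,"spin":0},{"x":0.25,"y":-0.235,"z":0,"spin":0},{"x":0.275,"y":-0.255,"z":0,"spin":0},{"x":0.2825,"y":-0.263,"z":0,"spin":0},{"x":0.2825,"y":-0.263,"z":0,"spin":0}]' 0.087
cat > w.py <<'E'
from h import *
import sys
c=r.camera("wrist");cv2.imwrite(f"pics/{sys.argv[1]}.png",c["pixels"])
print(np.round(r.read_state()["joint_positions"],2))
hsv=cv2.cvtColor(c["pixels"],cv2.COLOR_BGR2HSV)
for n,m in(("red",cv2.inRange(hsv,(0,200,60),(6,255,255))|cv2.inRange(hsv,(174,170,60),(180,255,255))),("yellow",cv2.inRange(hsv,(22,120,110),(34,255,255))),("blue",cv2.inRange(hsv,(105,120,60),(130,255,255)))):
    N,_,st,ce=cv2.connectedComponentsWithStats(m)
    for q,s in zip(ce[1:],st[1:]):
        if s[4]>100: print(n,np.round(q,1),s[4],np.round(onz(c,*q,.128,True),4),np.round(onz(c,*q,.058,True),4))
E
python3 w.py 2w
```

```text
time: 1.45
ee_pos: [0.4668, 0.3343, 0.2474]
eef_rot: [0.805, 0.593, -0.0, -0.0]
ft_force: [-0.4, 0.5, 0.2]
width: 0.0872
[-0.84  0.22  0.16  1.61 -0.04  1.32  0.6 ]
red [192.6 214.1] 300 [0.4438 0.2177 0.128 ] [0.4568 0.1803 0.058 ]
red [162.7 222.6] 117 [0.4425 0.1824 0.128 ] [0.4551 0.1354 0.058 ]
yellow [369.1 291.3] 224 [0.5687 0.353  0.128 ] [0.6157 0.3525 0.058 ]
blue [ 12. 301.] 182 [ 0.4819 -0.2085  0.128 ] [ 0.5052 -0.3619  0.058 ]
```

View pics/2w.png

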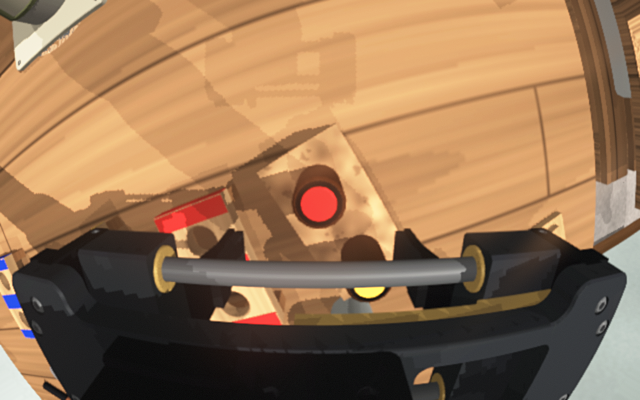

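Viewed 5 so far. The wrist view shows the red dot at (320,203), centred between the fingers. Now down, close and lift.

```bash
python3 -c "
from h import *
c=r.camera('wrist');print(onz(c,320,203,.128,True))"
python3 -m creep '[{"x":0,"y":0,"z":-0.03,"spin":0},{"x":0,"y":0,"z":-0.07,"spin":0},{"x":0,"y":0,"z":-0.11,"spin":0},{"x":0,"y":0,"z":-0.13,"spin":0},{"x":0,"y":0,"z":-0.138,"spin":0},{"x":0,"y":0,"z":-0.138,"spin":0}]' && python3 -m creep '[{"x":0,"y":0,"z":0,"spin":0},{"x":0,"y":0,"z":0,"spin":0},{"x":0,"y":0,"z":0,"spin":0},{"x":0,"y":0,"z":0,"spin":0},{"x":0,"y":0,"z":0,"spin":0}]' 0.03 25
```

```text
[0.46751755 0.3344745  0.128     ]
time: 2.3
ee_pos: [0.4665, 0.3349, 0.1098]
eef_rot: [0.804, 0.594, -0.0, -0.0]
ft_force: [0.2, -0.2, 0.2]
width: 0.0867
time: 2.92
ee_pos: [0.4671, 0.3342, 0.1096]
eef_rot: [0.805, 0.594, 0.0, -0.0]
ft_force: [-0.9, -0.4, -0.0]
width: 0.0475
```

```bash
python3 -m creep '[{"x":0,"y":0,"z":0.02,"spin":0},{"x":0,"y":0,"z":0.055,"spin":0},{"x":0,"y":0,"z":0.085,"spin":0},{"x":0,"y":-0.02,"z":0.09,"spin":0},{"x":0.006,"y":-0.05,"z":0.09,"spin":0},{"x":0.012,"y":-0.085,"z":0.09,"spin":0},{"x":0.018,"y":-0.12,"z":0.09,"spin":0},{"x":0.022,"y":-0.145,"z":0.09,"spin":0},{"x":0.0245,"y":-0.158,"z":0.09,"spin":0},{"x":0.0245,"y":-0.158,"z":0.09,"spin":0}]' 
python3 - <<'E'
from h import *
cv2.imwrite("pics/3.png",np.vstack([r.camera("scene")["pixels"][60:260,200:520],r.camera("wrist")["pixels"][100:300,160:480]]).repeat(1,0))
E
```

```text
time: 4.18
ee_pos: [0.4914, 0.1751, 0.199]
eef_rot: [0.805, 0.593, -0.0, -0.0]
ft_force: [-0.3, 0.8, -1.8]
width: 0.0474
```

View pics/3.png

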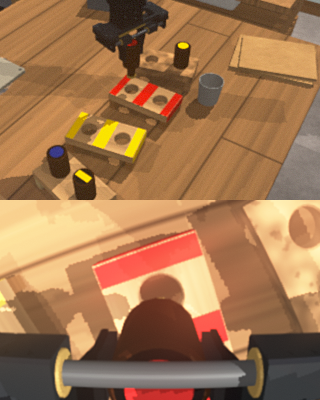

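Viewed 6. The bottle hangs neck down over the near red hole, whose rim is visible in the wrist view around (321,195). I'll check that centre against the bottle position, then lower.

```bash
python3 - <<'E'
from h import *
c=r.camera("wrist");g=c["pixels"][165:200,285:360].max(2)
for uv in((298,195),(344,195),(321,172),(321,195)): print(onz(c,*uv,.058,True).round(4))
E
```

```text
[0.4852 0.1571 0.058 ]
[0.4979 0.1982 0.058 ]
[0.4707 0.184  0.058 ]
[0.4916 0.1776 0.058 ]
```

```bash
python3 -m creep '[{"x":0,"y":0.001,"z":-0.03,"spin":0},{"x":0,"y":0.001,"z":-0.06,"spin":0},{"x":0,"y":0.001,"z":-0.08,"spin":0},{"x":0,"y":0.001,"z":-0.087,"spin":0},{"x":0,"y":0.001,"z":-0.09,"spin":0},{"x":0,"y":0.001,"z":-0.09,"spin":0}]' && python3 -m creep '[{"x":0,"y":0,"z":0,"spin":0},{"x":0,"y":0,"z":0,"spin":0},{"x":0,"y":0,"z":0,"spin":0},{"x":0,"y":0,"z":0.03,"spin":0},{"x":0,"y":0,"z":0.07,"spin":0},{"x":0,"y":0,"z":0.11,"spin":0},{"x":0,"y":0,"z":0.125,"spin":0}]' 0.087
```

```text
time: 5.08
ee_pos: [0.4919, 0.1776, 0.1102]
eef_rot: [0.805, 0.594, 0.001, 0.0]
ft_force: [1.2, -0.3, -0.9]
width: 0.0474
time: 5.95
ee_pos: [0.4924, 0.1774, 0.2371]
eef_rot: [0.805, 0.594, 0.002, 0.0]
ft_force: [-0.5, -0.0, -0.6]
width: 0.0867
```

```bash
python3 -m creep '[{"x":0.006,"y":0.02,"z":0,"spin":0},{"x":0.02,"y":0.055,"z":0,"spin":0},{"x":0.035,"y":0.095,"z":0,"spin":0},{"x":0.05,"y":0.135,"z":0,"spin":0},{"x":0.062,"y":0.165,"z":0,"spin":0},{"x":0.067,"y":0.18,"z":0,"spin":0},{"x":0.067,"y":0.18,"z":0,"spin":0},{"x":0.067,"y":0.18,"z":0,"spin":0}]'; python3 w.py 4w
```

```text
time: 6.95
ee_pos: [0.5586, 0.3558, 0.2343]
eef_rot: [0.805, 0.593, -0.0, 0.0]
ft_force: [-0.1, -0.6, -0.3]
width: 0.0871
[-0.78  0.42  0.2   1.38 -0.08  1.35  0.69]
red [119.2 200.2] 347 [0.4976 0.1737 0.128 ] [0.5003 0.1155 0.058 ]
red [168.7 213.6] 1335 [0.5259 0.2228 0.128 ] [0.5367 0.1786 0.058 ]
yellow [ 46.5 195.1] 593 [0.4583 0.0665 0.128 ] [ 0.4497 -0.0225  0.058 ]
yellow [320.2 206.6] 1094 [0.5595 0.3554 0.128 ] [0.5799 0.3493 0.058 ]
yellow [ 72.4 235.1] 269 [0.5119 0.0843 0.128 ] [5.187e-01 4.000e-04 5.800e-02]
blue [  6.3 301.5] 111 [ 0.5677 -0.1845  0.128 ] [ 0.5905 -0.3455  0.058 ]
```

View pics/4w.png

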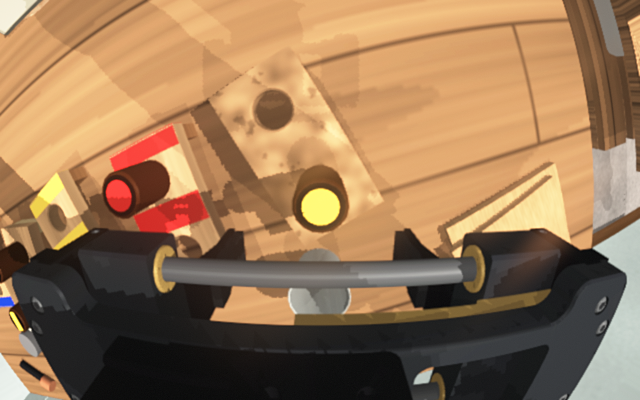

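Viewed 7. Red stands in the near red hole at (119,200), and the yellow dot is centred at (320,207). Grasp.

```bash
python3 -m creep '[{"x":0,"y":0,"z":-0.03,"spin":0},{"x":0,"y":0,"z":-0.07,"spin":0},{"x":0,"y":0,"z":-0.105,"spin":0},{"x":0,"y":0,"z":-0.12,"spin":0},{"x":0,"y":0,"z":-0.125,"spin":0},{"x":0,"y":0,"z":-0.125,"spin":0}]' && python3 -m creep '[{"x":0,"y":0,"z":0,"spin":0},{"x":0,"y":0,"z":0,"spin":0},{"x":0,"y":0,"z":0,"spin":0},{"x":0,"y":0,"z":0,"spin":0},{"x":0,"y":0,"z":0,"spin":0},{"x":0,"y":0,"z":0.02,"spin":0},{"x":0,"y":0,"z":0.055,"spin":0},{"x":0,"y":0,"z":0.095,"spin":0},{"x":0,"y":0,"z":0.13,"spin":0},{"x":0,"y":0,"z":0.14,"spin":0}]' 0.03 25
```

```text
time: 7.75
ee_pos: [0.5591, 0.3572, 0.1107]
eef_rot: [0.805, 0.593, 0.001, -0.0]
ft_force: [0.8, 0.0, -0.4]
width: 0.0868
time: 9.0
ee_pos: [0.5594, 0.3575, 0.2532]
eef_rot: [0.805, 0.594, 0.002, -0.0]
ft_force: [-0.4, 0.1, -2.1]
width: 0.047
```

```bash
python3 -m creep '[{"x":0,"y":-0.02,"z":0,"spin":0},{"x":0.003,"y":-0.055,"z":0,"spin":0},{"x":0.005,"y":-0.095,"z":0,"spin":0},{"x":0.007,"y":-0.14,"z":0,"spin":0},{"x":0.01,"y":-0.185,"z":0,"spin":0},{"x":0.012,"y":-0.23,"z":0,"spin":0},{"x":0.014,"y":-0.275,"z":0,"spin":0},{"x":0.016,"y":-0.315,"z":0,"spin":0},{"x":0.018,"y":-0.345,"z":-0.02,"spin":0},{"x":0.018,"y":-0.3565,"z":-0.05,"spin":0},{"x":0.018,"y":-0.3565,"z":-0.05,"spin":0},{"x":0.018,"y":-0.3565,"z":-0.05,"spin":0}]'; cat >hole.py <<'E'
from h import *
import sys
c=r.camera("wrist");im=c["pixels"][120:320,160:480];cv2.imwrite(f"pics/{sys.argv[1]}.png",cv2.resize(im,None,fx=2,fy=2))
print(np.round(r.read_state()["joint_positions"],2))
E
python3 hole.py 5w
```

```text
time: 10.5
ee_pos: [0.5763, 0.0009, 0.1998]
eef_rot: [0.805, 0.594, -0.0, -0.0]
ft_force: [-0.3, 0.2, -1.6]
width: 0.0475
[-0.4   0.26  0.37  1.68 -0.1   1.22  1.27]
```

View pics/5w.png

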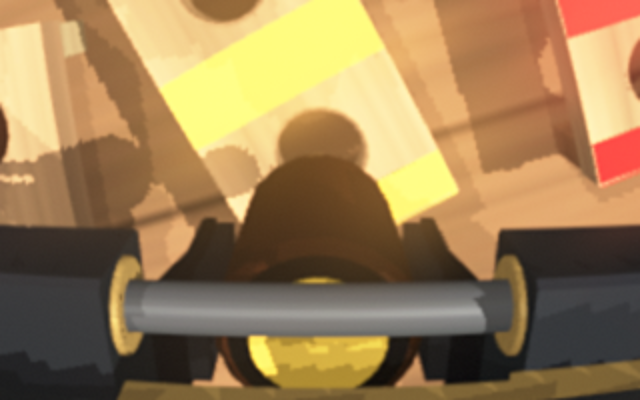

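Viewed 8. The far yellow hole is centred at about (321,196) in the wrist image, the same relation as for the red hole, so it is aligned. Lower and release.

```bash
python3 -m creep '[{"x":0,"y":0,"z":-0.03,"spin":0},{"x":0,"y":0,"z":-0.06,"spin":0},{"x":0,"y":0,"z":-0.08,"spin":0},{"x":0,"y":0,"z":-0.087,"spin":0},{"x":0,"y":0,"z":-0.09,"spin":0},{"x":0,"y":0,"z":-0.09,"spin":0}]' && python3 -m creep '[{"x":0,"y":0,"z":0,"spin":0},{"x":0,"y":0,"z":0,"spin":0},{"x":0,"y":0,"z":0,"spin":0},{"x":0,"y":0,"z":0.03,"spin":0},{"x":0,"y":0,"z":0.07,"spin":0},{"x":0,"y":0,"z":0.11,"spin":0},{"x":0,"y":0,"z":0.125,"spin":0}]' 0.087
```

```text
time: 11.3
ee_pos: [0.5771, 0.0009, 0.1104]
eef_rot: [0.805, 0.594, 0.001, 0.0]
ft_force: [-0.4, 0.5, -2.2]
width: 0.0478
time: 12.18
ee_pos: [0.5775, 0.0005, 0.2372]
eef_rot: [0.805, 0.594, 0.002, 0.001]
ft_force: [0.6, -0.1, -0.5]
width: 0.0868
```

```bash
python3 -m creep '[{"x":0.003,"y":-0.02,"z":0,"spin":0},{"x":0.01,"y":-0.055,"z":0,"spin":0},{"x":0.015,"y":-0.095,"z":0,"spin":0},{"x":0.02,"y":-0.135,"z":0,"spin":0},{"x":0.025,"y":-0.17,"z":0,"spin":0},{"x":0.0265,"y":-0.1865,"z":0,"spin":0},{"x":0.0265,"y":-0.1865,"z":0,"spin":0},{"x":0.0265,"y":-0.1865,"z":0,"spin":0}]'; python3 w.py 6w
```

```text
time: 13.18
ee_pos: [0.6033, -0.1839, 0.2343]
eef_rot: [0.804, 0.594, 0.0, -0.001]
ft_force: [0.4, -0.0, 0.3]
width: 0.0873
[-0.14  0.37  0.47  1.49 -0.17  1.33  1.62]
yellow [420.6   8.2] 795 [ 0.4676 -0.0567  0.128 ] [ 0.4488 -0.026   0.058 ]
yellow [445.5  96.9] 359 [ 0.545  -0.0587  0.128 ] [ 0.5485 -0.0286  0.058 ]
yellow [509. 121.] 196 [ 5.783e-01 -5.000e-04  1.280e-01] [0.5914 0.0464 0.058 ]
yellow [473.2 154.3] 758 [ 0.5984 -0.0444  0.128 ] [ 0.6172 -0.0102  0.058 ]
yellow [316.1 207.9] 256 [ 0.6042 -0.1878  0.128 ] [ 0.6247 -0.1947  0.058 ]
blue [137.7  79.7] 1227 [ 0.4481 -0.3026  0.128 ] [ 0.4238 -0.3425  0.058 ]
blue [305.5  91.9] 1315 [ 0.5122 -0.168   0.128 ] [ 0.5063 -0.1693  0.058 ]
blue [154.3 148.5] 2056 [ 0.512  -0.3067  0.128 ] [ 0.5061 -0.3477  0.058 ]
blue [176. 217.] 1216 [ 0.576  -0.3108  0.128 ] [ 0.5884 -0.3531  0.058 ]
```

View pics/6w.png

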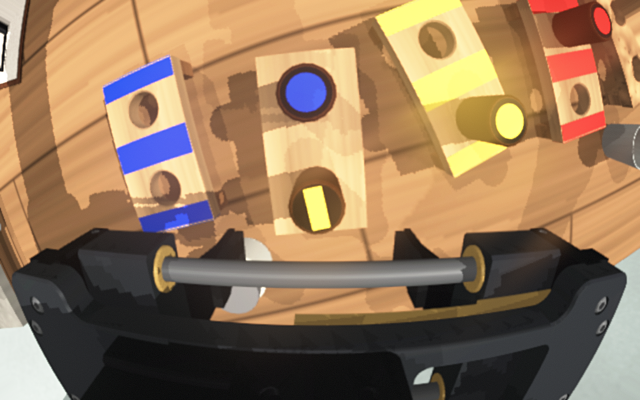

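Viewed 9. The yellow dot is seated (mark at (0.578,0.000) for z 0.128). The yellow bar is at (316,208), and the jar shows near the left finger at (248,272). I'll check the jar clearance before descending.

```bash
python3 - <<'E'
from h import *
import pickle
T=pickle.load(open("c0.pkl","rb"))["top"];S=pickle.load(open("c0.pkl","rb"))["scene"]
hsv=cv2.cvtColor(T["pixels"],cv2.COLOR_BGR2HSV)[140:190,410:470]
m=cv2.inRange(hsv,(0,0,90),(180,60,255));N,_,st,ce=cv2.connectedComponentsWithStats(m);i=1+st[1:,4].argmax();print(st[i],ce[i])
print("cap T",onz(T,439,163,.085),"cap S",onz(S,279,313,.085))
j=np.array(onz(T,439,163,.085)[:2]);b=np.array([.6037,-.1865]);d=j-b;a=np.radians(72.8);u=np.array([np.cos(a),np.sin(a)])
print("along jaw",d@u,"across",d@[-u[1],u[0]],np.hypot(*d))
E
```

```text
[ 11  12  30  27 601] [25.79866889 24.98668885]
cap T [ 0.68022052 -0.30479528  0.085     ] cap S [ 0.687486   -0.31419393  0.085     ]
along jaw -0.09037718621340325 across -0.10807926349961416 0.14088705755487693
```

The jar lies 108 mm across the jaw axis, so it is clear. Grasp, lift, and carry to the near yellow hole.

```bash
python3 -m creep '[{"x":0,"y":0,"z":-0.03,"spin":0},{"x":0,"y":0,"z":-0.07,"spin":0},{"x":0,"y":0,"z":-0.105,"spin":0},{"x":0,"y":0,"z":-0.12,"spin":0},{"x":0,"y":0,"z":-0.125,"spin":0},{"x":0,"y":0,"z":-0.125,"spin":0}]' && python3 -m creep '[{"x":0,"y":0,"z":0,"spin":0},{"x":0,"y":0,"z":0,"spin":0},{"x":0,"y":0,"z":0,"spin":0},{"x":0,"y":0,"z":0,"spin":0},{"x":0,"y":0,"z":0,"spin":0},{"x":0,"y":0,"z":0.02,"spin":0},{"x":0,"y":0,"z":0.055,"spin":0},{"x":0,"y":0,"z":0.095,"spin":0},{"x":0,"y":0,"z":0.13,"spin":0},{"x":0,"y":0,"z":0.14,"spin":0}]' 0.03 25 && python3 -m creep '[{"x":-0.012,"y":0.017,"z":0,"spin":0},{"x":-0.033,"y":0.047,"z":0,"spin":0},{"x":-0.057,"y":0.08,"z":0,"spin":0},{"x":-0.08,"y":0.114,"z":0,"spin":0},{"x":-0.1,"y":0.142,"z":0,"spin":0},{"x":-0.114,"y":0.162,"z":-0.02,"spin":0},{"x":-0.1185,"y":0.168,"z":-0.05,"spin":0},{"x":-0.1185,"y":0.168,"z":-0.05,"spin":0},{"x":-0.1185,"y":0.168,"z":-0.05,"spin":0}]';python3 hole.py 7w
```

```text
time: 13.98
ee_pos: [0.6037, -0.1858, 0.1106]
eef_rot: [0.805, 0.594, 0.0, 0.0]
ft_force: [0.6, -0.1, 0.7]
width: 0.0869
time: 15.22
ee_pos: [0.6039, -0.1864, 0.253]
eef_rot: [0.805, 0.593, 0.002, 0.002]
ft_force: [0.2, -0.6, -1.9]
width: 0.0475
time: 16.35
ee_pos: [0.485, -0.0184, 0.2004]
eef_rot: [0.805, 0.593, 0.0, 0.0]
ft_force: [0.1, -0.9, -1.3]
width: 0.0478
[-0.41  0.05  0.37  1.9  -0.02  1.2   1.23]
```

View pics/7w.png

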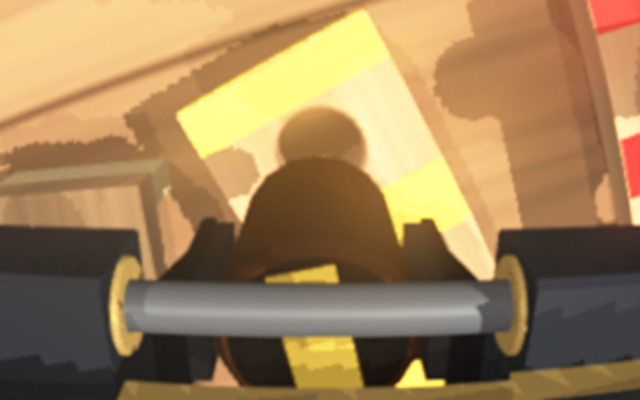

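Viewed 10. The near yellow hole is again at about (321,196) in the wrist image, so it is aligned. Lower, release and move above the blue dot.

```bash
python3 -m creep '[{"x":0,"y":0,"z":-0.03,"spin":0},{"x":0,"y":0,"z":-0.06,"spin":0},{"x":0,"y":0,"z":-0.08,"spin":0},{"x":0,"y":0,"z":-0.087,"spin":0},{"x":0,"y":0,"z":-0.09,"spin":0},{"x":0,"y":0,"z":-0.09,"spin":0}]' && python3 -m creep '[{"x":0,"y":0,"z":0,"spin":0},{"x":0,"y":0,"z":0,"spin":0},{"x":0,"y":0,"z":0,"spin":0},{"x":0,"y":0,"z":0.03,"spin":0},{"x":0,"y":0,"z":0.07,"spin":0},{"x":0,"y":0,"z":0.11,"spin":0},{"x":0,"y":0,"z":0.125,"spin":0}]' 0.087 && python3 -m creep '[{"x":0.003,"y":-0.016,"z":0,"spin":0},{"x":0.009,"y":-0.048,"z":0,"spin":0},{"x":0.016,"y":-0.086,"z":0,"spin":0},{"x":0.022,"y":-0.122,"z":0,"spin":0},{"x":0.026,"y":-0.142,"z":0,"spin":0},{"x":0.027,"y":-0.148,"z":0,"spin":0},{"x":0.027,"y":-0.148,"z":0,"spin":0},{"x":0.027,"y":-0.148,"z":0,"spin":0}]'; python3 w.py 8w
```

```text
time: 17.15
ee_pos: [0.4851, -0.0179, 0.1103]
eef_rot: [0.805, 0.594, 0.001, 0.0]
ft_force: [-0.0, -0.0, -1.2]
width: 0.0476
time: 18.02
ee_pos: [0.4854, -0.0178, 0.2369]
eef_rot: [0.805, 0.594, 0.002, 0.001]
ft_force: [-0.4, -0.2, 0.1]
width: 0.0867
time: 19.02
ee_pos: [0.5115, -0.1649, 0.2342]
eef_rot: [0.804, 0.594, -0.0, -0.0]
ft_force: [-0.2, 0.1, 0.2]
width: 0.0874
[-0.24  0.15  0.52  1.74 -0.08  1.28  1.57]
yellow [424.7  98.2] 1270 [ 0.4502 -0.0582  0.128 ] [ 0.4528 -0.0335  0.058 ]
yellow [475.5 133.4] 339 [ 0.4894 -0.0194  0.128 ] [0.5033 0.0165 0.058 ]
yellow [451.  170.9] 1800 [ 0.515  -0.0498  0.128 ] [ 0.5362 -0.0225  0.058 ]
yellow [505.8 219. ] 609 [5.77e-01 3.00e-04 1.28e-01] [0.6161 0.0419 0.058 ]
yellow [460.  237.1] 383 [ 0.5784 -0.0513  0.128 ] [ 0.6179 -0.0246  0.058 ]
blue [148.1 160.5] 1227 [ 0.4277 -0.2981  0.128 ] [ 0.4238 -0.3422  0.058 ]
blue [317.1 207.7] 1142 [ 0.5123 -0.168   0.128 ] [ 0.5328 -0.1747  0.058 ]
blue [175.1 224.2] 1392 [ 0.49   -0.2958  0.128 ] [ 0.5041 -0.3392  0.058 ]
```

```bash
python3 -m creep '[{"x":0,"y":-0.001,"z":-0.03,"spin":0},{"x":0,"y":-0.001,"z":-0.07,"spin":0},{"x":0,"y":-0.001,"z":-0.105,"spin":0},{"x":0,"y":-0.001,"z":-0.12,"spin":0},{"x":0,"y":-0.001,"z":-0.125,"spin":0},{"x":0,"y":-0.001,"z":-0.125,"spin":0}]' && python3 -m creep '[{"x":0,"y":0,"z":0,"spin":0},{"x":0,"y":0,"z":0,"spin":0},{"x":0,"y":0,"z":0,"spin":0},{"x":0,"y":0,"z":0,"spin":0},{"x":0,"y":0,"z":0,"spin":0},{"x":0,"y":0,"z":0.02,"spin":0},{"x":0,"y":0,"z":0.055,"spin":0},{"x":0,"y":0,"z":0.085,"spin":0},{"x":0,"y":0,"z":0.09,"spin":0}]' 0.03 25 && python3 -m creep '[{"x":-0.005,"y":-0.018,"z":0,"spin":0},{"x":-0.015,"y":-0.05,"z":0,"spin":0},{"x":-0.026,"y":-0.088,"z":0,"spin":0},{"x":-0.037,"y":-0.124,"z":0,"spin":0},{"x":-0.046,"y":-0.155,"z":0,"spin":0},{"x":-0.052,"y":-0.173,"z":0,"spin":0},{"x":-0.0537,"y":-0.179,"z":0,"spin":0},{"x":-0.0537,"y":-0.179,"z":0,"spin":0},{"x":-0.0537,"y":-0.179,"z":0,"spin":0}]';python3 hole.py 9w
```

```text
time: 19.82
ee_pos: [0.5121, -0.1669, 0.1104]
eef_rot: [0.805, 0.594, 0.0, 0.0]
ft_force: [0.5, 1.5, 0.1]
width: 0.0871
time: 20.95
ee_pos: [0.5123, -0.1671, 0.2011]
eef_rot: [0.805, 0.594, 0.001, 0.001]
ft_force: [-0.5, -0.1, -3.0]
width: 0.0474
time: 22.08
ee_pos: [0.4584, -0.3447, 0.1992]
eef_rot: [0.804, 0.594, 0.0, -0.0]
ft_force: [0.6, 0.2, -1.4]
width: 0.0476
[ 0.04  0.28  0.63  1.7  -0.18  1.22  1.98]
```

View pics/9w.png

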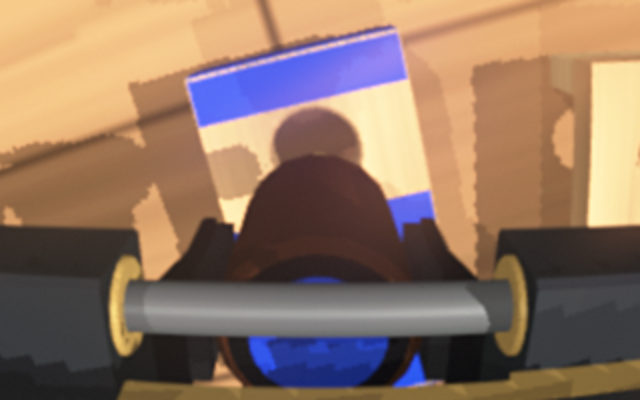

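Viewed 11. The near blue hole is centred at about (318,196) in the wrist image and lines up with the bottle axis. Lower, release and retreat upward.

```bash
python3 -m creep '[{"x":0,"y":0,"z":-0.03,"spin":0},{"x":0,"y":0,"z":-0.06,"spin":0},{"x":0,"y":0,"z":-0.08,"spin":0},{"x":0,"y":0,"z":-0.087,"spin":0},{"x":0,"y":0,"z":-0.09,"spin":0},{"x":0,"y":0,"z":-0.09,"spin":0}]' && python3 -m creep '[{"x":0,"y":0,"z":0,"spin":0},{"x":0,"y":0,"z":0,"spin":0},{"x":0,"y":0,"z":0,"spin":0},{"x":0,"y":0,"z":0.03,"spin":0},{"x":0,"y":0,"z":0.07,"spin":0},{"x":0,"y":0,"z":0.11,"spin":0},{"x":0,"y":0,"z":0.14,"spin":0},{"x":-0.02,"y":-0.02,"z":0.16,"spin":0},{"x":-0.05,"y":-0.06,"z":0.17,"spin":0},{"x":-0.06,"y":-0.09,"z":0.17,"spin":0},{"x":-0.06,"y":-0.09,"z":0.17,"spin":0}]' 0.087
python3 - <<'E'
from h import *
import pickle
c={n:r.camera(n) for n in("top","scene")};pickle.dump(c,open("c1.pkl","wb"))
im=np.vstack([cv2.resize(c["top"]["pixels"][140:290,150:490],None,fx=2,fy=2),cv2.resize(c["scene"]["pixels"][85:345,150:450],(680,300)[:2] and (346,300)) if 0 else np.pad(c["scene"]["pixels"][85:345,150:450],((0,0),(190,190),(0,0)))])
cv2.imwrite("pics/10.png",im)
roi={"top":(160,170,330,110),"scene":(150,90,260,250)}
for n in roi:
    x,y,w,h=roi[n];hsv=cv2.cvtColor(c[n]["pixels"],cv2.COLOR_BGR2HSV)[y:y+h,x:x+w]
    for k,a,b in(("yellow",(22,120,110),(34,255,255)),("blue",(105,120,60),(130,255,255)),("red",(0,200,90),(6,255,255))):
        N,_,st,ce=cv2.connectedComponentsWithStats(cv2.inRange(hsv,a,b))
        for q,s in zip(ce[1:],st[1:]):
            if s[4]>25: print(n,k,np.round(q+[x,y],1),s[4],np.round(onz(c[n],*(q+[x,y]),.128),4))
E
```

```text
time: 22.88
ee_pos: [0.4583, -0.3459, 0.1102]
eef_rot: [0.805, 0.594, 0.0, 0.0]
ft_force: [-1.1, -0.6, -1.7]
width: 0.0479
time: 24.25
ee_pos: [0.3959, -0.4382, 0.2798]
eef_rot: [0.806, 0.592, -0.001, 0.0]
ft_force: [-0.5, -0.3, -0.3]
width: 0.0871
top yellow [322.2 186.8] 269 [0.6033 0.0102 0.128 ]
top yellow [325.4 196.6] 116 [0.5781 0.0016 0.128 ]
top yellow [328.1 217. ] 472 [ 0.526  -0.0061  0.128 ]
top yellow [332.5 232.9] 108 [ 0.4858 -0.0177  0.128 ]
top yellow [333.6 247.3] 320 [ 0.4498 -0.0208  0.128 ]
top blue [455.2 198.4] 264 [ 0.5787 -0.3316  0.128 ]
top blue [453.6 228.5] 432 [ 0.5015 -0.3254  0.128 ]
top blue [462.2 245.5] 147 [ 0.4588 -0.3463  0.128 ]
top blue [452.7 259.2] 287 [ 0.4243 -0.3213  0.128 ]
top red [259.1 182.9] 248 [0.6108 0.1718 0.128 ]
top red [258.8 213. ] 423 [0.5336 0.17   0.128 ]
top red [254.9 228.8] 133 [0.4932 0.1782 0.128 ]
top red [259.5 243.6] 283 [0.4563 0.1655 0.128 ]
scene yellow [287. 169.] 77 [ 0.4846 -0.0181  0.128 ]
scene yellow [321.3 178.6] 112 [0.5757 0.0009 0.128 ]
scene yellow [273.5 188.7] 149 [ 0.4989 -0.0897  0.128 ]
scene yellow [303.8 194.3] 332 [ 0.57   -0.0646  0.128 ]
scene yellow [335.6 203.1] 333 [ 0.6472 -0.0466  0.128 ]
scene blue [178.9 257. ] 177 [ 0.4568 -0.3463  0.128 ]
scene blue [193.5 253.4] 35 [ 0.4754 -0.3236  0.128 ]
scene blue [166.2 276.1] 135 [ 0.4699 -0.3908  0.128 ]
scene blue [201.6 287.3] 625 [ 0.5464 -0.3692  0.128 ]
scene blue [228.1 309.7] 446 [ 0.6209 -0.3742  0.128 ]
scene blue [233.6 316. ] 196 [ 0.6378 -0.3777  0.128 ]
scene red [331.5 129. ] 71 [0.491  0.1775 0.128 ]
scene red [317.5 147.3] 101 [0.5022 0.0921 0.128 ]
scene red [344.9 154. ] 253 [0.5767 0.1091 0.128 ]
scene red [371.2 165.5] 231 [0.6551 0.1082 0.128 ]
```

View pics/10.png

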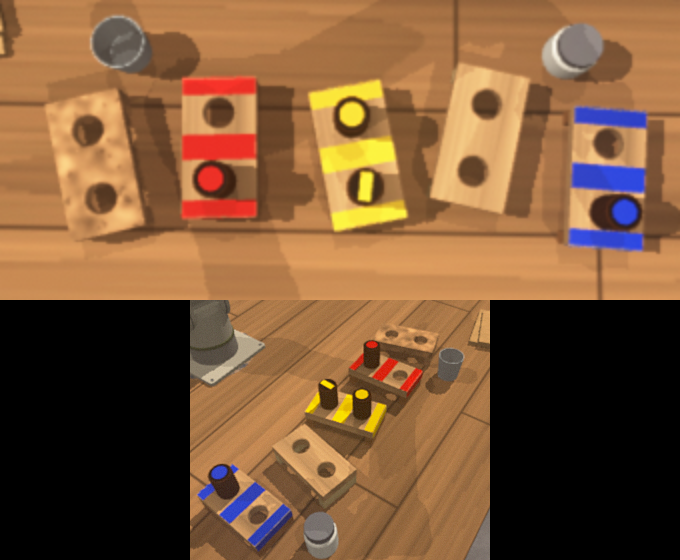

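Viewed 12. All four bottles stand upright in holes of the right colour. The two views agree at base height 0.128 m to about 2.5 mm, as they did at the start. The cup and jar are where they were and the arm is clear. Handing in.

```bash
python3 -c "
from bench import r
print(r.read_state()['time'],r.close_job())"
```

```text
the job is handed in; nothing more can be done
24.35 None
```

All four bottles are sorted: the red dot is in the near red hole, the yellow dot in the far yellow hole, the yellow bar in the near yellow hole and the blue dot in the near blue hole. I handed the job in at 24.35 s with the gripper open and clear of everything. Every bottle was moved neck down, with no turning of the tool.

- **Final check:** In the top and scene views the marks agree at the seated base height of 0.128 m to within about 2.5 mm, the same offset those cameras showed at the start. All bottles look upright.
- **Cup and jar:** They look unmoved by eye in the final picture; I did not measure them again.
- **Forces:** The wrist readings printed after each move stayed at or below about 3 N per axis.
- **Disagreements:** One wrist reading put the yellow bar 4 mm off in x, but the final two views put it within 1 mm of the target. My first move command was refused because it lacked the "spin" key, and nothing moved.

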